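Change over the tilt-out bins at the paint bench

TASK

The painter is done with the narrowest of the three tilt-out bins, which was left tipped open, and next needs masking plugs from the widest one. Push the narrowest bin back until it clicks shut, and tip the widest bin forward to about its stop and leave it standing open. Do not open the middle-sized bin.

Things in the scene. Friction and masses are not known exactly. Their poses are not given: they have to be found in the camera images.
- bin_narrow (a joint): Tilt (rad) of the narrowest grey bin (56 mm wide, housing 80): 0 shut and upright, grows as its top tips forward, stop 0.52. Starts tipped open, 0.34 to 0.48. Turns about the bottom edge of its front. Stiff hinge: it stays where it is left and moves with 1 to 2 N at the tab. From 0.2 to 0.07 a spring catch resists closing (2 to 3 N at the tab), then it clicks home to 0, a firm stop.
- narrow_pull (a point): Grip point in the pull tab of the narrowest bin: a fin standing out forward at the top middle of the bin's front, 14 mm thick (y), 30 mm high (16 above, 14 below the point), 34 mm long (18 mm from point to front face, 16 to nose). Axes turn with the bin: x backwards into the bin, y along the hinge line, z up the front. The hinge line lies 18 mm along +x and 118 mm along -z from this point.
- bin_wide (a joint): Tilt (rad) of the widest grey bin (110 mm wide, housing 134), holding black rubber plugs; build and values as for the narrowest bin. Starts shut at 0. Its catch gives way at 3 to 4 N forward pull at the tab; after that it moves with 1 to 2 N and stays where it is left. Stop at 0.52.
- wide_pull (a point): Grip point in the pull tab of the widest bin; same tab, axes and hinge offsets as for the narrowest bin. Hinge lines are 34 mm above the bench, so a shut bin's grip point is 152 mm above it and its upper edge 168 mm. Bins are open on top, 92 mm deep.
- bin_medium (a joint): Tilt (rad) of the middle-sized bin (74 mm wide, housing 98), same build; shut (0) at the start and to stay shut. The three bins stand in a straight row in any order, tabs 150 mm apart, on one dark steel base plate fixed to the bench, all facing the robot to within about 15 degrees; housings are 120 mm high.

How it is judged:
By the outcome, as a careful person would: the job done as asked, in the order asked, and still so for the second after the job is handed in, with the robot touching nothing.
It also fails if it takes over 48 s, if anything falls off the work surface, if the arm or the gripper's body presses on something with over 40 N, if the wrist force passes 120 N, or if a joint passes its speed limit or range.

ROBOT

A 7-joint arm with a two-finger parallel gripper is mounted at the origin on the work surface. World frame = base frame: x ahead of the robot, y to its left, z up, the work surface at z = 0. Lengths are in m, angles in rad, forces in N, time in s.
With the tool pointing down it reaches from about 0.4 to 0.85 m from the base axis. Payload 4.5 kg.
Tool frame: the origin (TCP) lies at the centre of the arm's flange, where the gripper is bolted on; the fingertips stand r.tcp_to_tips ahead of it and the grasp point (between the pads) lies 147 mm ahead of it (r.tcp_to_tips is the distance from the TCP to the fingertips, in m); x points along the fingers, y is the direction in which the jaws open and shut, and the axes are right-handed (so a half turn about x gives the same grasp; the last joint's range is limited). The gripper opens to 88 mm and grips with 3 to 60 N. Pads are 18 mm wide; open, the fingers measure 123 mm over their backs; the gripper's body (75 mm by 187 mm) begins 45 mm behind the grasp point.
Start: joints at [1.176, 0.689, -0.195, 1.565, 0.157, 0.902, -0.215], TCP at [0.26, -0.568, 0.405] pointing down, gripper open.
Joint ranges: [-3.01, 3.01], [-0.46, 2.08], [-1.47, 1.51], [0.13, 2.56], [-1, 4.14], [0.04, 2.09], [-2.66, 2.66]. Speed limits (rad/s): [2.57, 2.57, 3.14, 3.14, 3.14, 3.14, 3.14].

INTERFACE

Orientations are given as a unit quaternion [x, y, z, w].
In Python, from plant import r, eyes gives the robot as it stands.
- The arm moves only by the tool carry_out, never from a script. Its argument "targets" is text: rows parted by semicolons, each of 5 numbers parted by spaces: the opening, from 0 (shut) to 1 (fully open), then the shift along the tool's x, y, z in mm, then the turn about the tool's x in rad. A call has 1 to 20 rows; each row shifts and turns the commanded pose from where the row before left it, along the tool's axes as they then stand; what a row does not reach is not made up. A row lasts 1/12 s, in which the tool goes at most 41.7 mm and 7.16 degrees, less where a joint would pass 70% of its speed; a pose out of reach is approached as far as the arm can. A call is refused whole if a number of a shift passes 41.7 or a number of a turn 0.125, either way. A call with a gripper value outside its range is refused whole. The fingers move at their own pace and stop on an object; "force" is the grip in N (left out, the last holds). Time passes only in rows, so rows that do not move let the fingers close. It gives the time, the measured TCP pose, the force and the opening at its end, in the units of the state.
- r.get_state(): the state, without advancing time (a new reading comes with each control period).
- eyes.snapshot(name): name is "side" or "top"; returns (picture, depth): 480x640x3 uint8, blue, green, red; 480x640 float32, m along the optical axis (not along the pixel's ray), 0 where there is no reading.
- eyes.camera_params(name): a dict with "intrinsics" (3x3 intrinsics, pixels), "rvec" (rotation vector, rad) and "tvec" (3), from world to camera coordinates, as OpenCV has them. Camera axes: x right, y down, z forward; pixel columns grow to the right and rows downward; lengths in m; the calibration is good to about 2 mm. A picture is of the moment at which its call begins. camera_params takes no time and is no camera call.
- r.finish_job(): hands the job in, once; it reports no verdict.
The state is a dict: "clock": time; "q": joint angles; "qd": joint speeds; "joint_torque": joint torques, N m; "tool_pos": TCP position; "eef_rot": TCP orientation; "contact_force": force on the tool from outside, world axes, zero at the start; "moment": the same for the moment, N m; "opening": opening from 0.0 (shut) to 1.0 (fully open).
Only numpy, scipy, OpenCV 4.12 (cv2) and the standard library are available. Lean on these libraries where they do the work, as an engineer would, in place of code of your own. Each camera call takes 0.05 s, during which the arm holds its last target.

## Working session

There is one attempt and no reset: what is moved stays moved. The work goes in short steps, Python scripts to look and compute and a tool call to move; the robot and the scene stay as the last step left them, time stands still between calls to the robot, and variables do not carry over. Pictures are saved under pics/ and viewed, and the job is handed in when it is done.

Besides the shell and the picture viewer there is one more tool, called after ">>>" in YAML: its name, and indented under it one key for each argument. carry_out: Moves the arm, as the interface text tells. Its arguments: {"type":"object","properties":{"targets":{"type":"string"},"force":{"type":"number"}},"required":["targets"]}

```bash
mkdir -p pics; ls; python3 - <<'E'
from plant import r, eyes
import cv2,numpy as np
np.set_printoptions(precision=4,suppress=True)
for n in("side","top"):
    im,d=eyes.snapshot(n); cv2.imwrite(f"pics/{n}0.png",im); np.save(f"pics/{n}0.npy",d)
    p=eyes.camera_params(n); print(n,p)
    R=cv2.Rodrigues(np.array(p['rvec'],float))[0]; print("cam pos",-R.T@np.array(p['tvec']).ravel())
print(r.get_state(), r.tcp_to_tips)
E
```

```text
pics
side {'intrinsics': array([[607.4471,   0.    , 325.6044],
       [  0.    , 607.4471, 244.9838],
       [  0.    ,   0.    ,   1.    ]]), 'rvec': array([ 1.7267, -1.771 ,  0.7559]), 'tvec': array([0.035 , 0.5185, 0.4814])}
cam pos [0.0119 0.0347 0.7074]
top {'intrinsics': array([[452.7257,   0.    , 321.7848],
       [  0.    , 452.7257, 238.8602],
       [  0.    ,   0.    ,   1.    ]]), 'rvec': array([ 1.9756, -2.2601,  0.2301]), 'tvec': array([0.1001, 0.6315, 0.6428])}
cam pos [0.4994 0.0349 0.7559]
{'clock': 0.1, 'q': array([ 1.1758,  0.6898, -0.1945,  1.5662,  0.1573,  0.9025, -0.2151]), 'qd': array([-0.0005, -0.0033,  0.0013, -0.0027, -0.0017, -0.0004, -0.0011]), 'joint_torque': array([ -0.0036, -52.85  ,  -1.2715, -15.3836,  -0.0525,   0.002 ,
         0.    ]), 'tool_pos': array([ 0.2597, -0.5682,  0.404 ]), 'eef_rot': array([-0.6908, -0.151 ,  0.6911, -0.1499]), 'contact_force': array([ 0.3753, -0.7894,  0.0789]), 'moment': array([-0.0146, -0.0046, -0.0492]), 'opening': 1.0032609051061712} 0.166
```

View pics/side0.png

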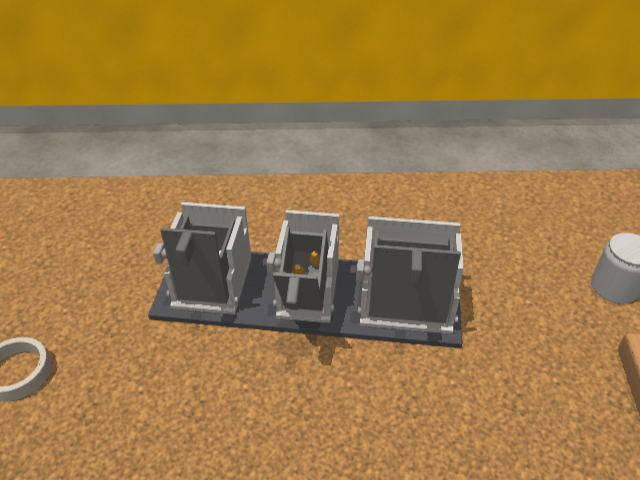

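View pics/top0.png

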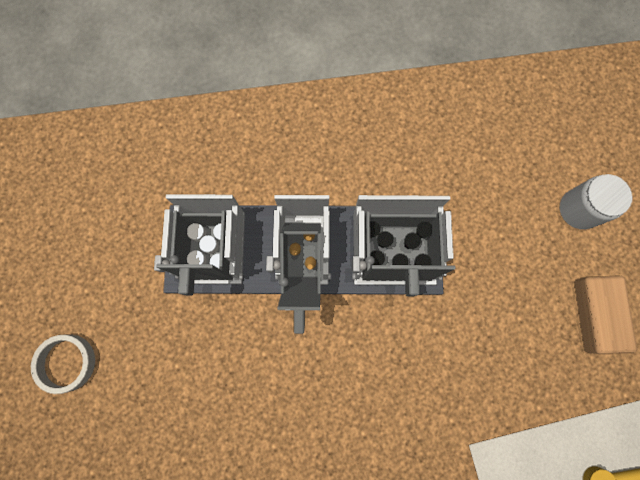

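Left to right, the picture shows the medium bin (tab at about (186,280) in top), the narrow bin tipped open (tab (298,320)) and the wide bin with black plugs (tab (413,281)). Next I measure the tab tops with depth rays.

```bash
cat > h.py <<'E'
import cv2,numpy as np
np.set_printoptions(precision=4,suppress=True)
from plant import r,eyes
def world(n,d):
    p=eyes.camera_params(n);K=p['intrinsics'];R=cv2.Rodrigues(np.array(p['rvec'],float))[0];t=np.array(p['tvec']).ravel()
    v,u=np.mgrid[:480,:640]
    c=np.stack([(u-K[0,2])/K[0,0]*d,(v-K[1,2])/K[1,1]*d,d],-1)
    return (c-t)@R
def proj(n,P):
    p=eyes.camera_params(n);return cv2.projectPoints(np.array(P,float).reshape(-1,1,3),p['rvec'],p['tvec'],p['intrinsics'],None)[0].reshape(-1,2)
E
python3 - <<'E'
from h import *
im=cv2.imread('pics/top0.png')
W=world('top',np.load('pics/top0.npy'))
for nm,(a,b,c,d) in dict(med=(176,265,196,298),nar=(288,302,310,338),wide=(404,265,424,298)).items():
    print(nm)
    for v in range(b,d,2):
        row=W[v,a:c]; z=row[:,2]; m=z>0.08
        if m.sum(): print(v,(a+np.where(m)[0])[[0,-1]],m.sum(),row[m].mean(0),row[m][0,1],row[m][-1,1])
cv2.imwrite('pics/top0z.png',cv2.resize(im[180:350,150:460],None,fx=2.5,fy=2.5,interpolation=cv2.INTER_CUBIC))
E
```

```text
med
265 [176 195] 20 [0.6073 0.1992 0.1683] 0.21110971739789783 0.18726485662976602
267 [176 195] 20 [0.6048 0.1995 0.1678] 0.21247150610236648 0.1870710148122445
269 [176 195] 20 [0.6033 0.2015 0.1612] 0.21706592633622585 0.19195480311357702
271 [176 195] 20 [0.6015 0.2032 0.1562] 0.2242071065232318 0.19755243520017032
273 [176 195] 20 [0.5995 0.2045 0.1521] 0.23070768295600821 0.20354746852277855
275 [177 195] 19 [0.5969 0.2044 0.1508] 0.236376573153706 0.20958341022248939
277 [179 194] 16 [0.5923 0.2007 0.1622] 0.20872997888583392 0.1968023729910954
279 [179 193] 15 [0.5895 0.2011 0.1638] 0.20913202401016162 0.19664985142326608
281 [178 193] 16 [0.5871 0.2021 0.1633] 0.21100873062138392 0.19729096135280041
283 [178 193] 16 [0.5844 0.2021 0.1639] 0.21080018006127657 0.19736665834854197
285 [178 193] 16 [0.5819 0.2025 0.1632] 0.211013341948085 0.19791357610223057
287 [178 193] 16 [0.5792 0.2025 0.1639] 0.21100817662352037 0.19800952848680117
289 [178 193] 16 [0.5766 0.2029 0.1633] 0.21128740444526314 0.19860845348395456
291 [178 193] 16 [0.5741 0.2032 0.1629] 0.21142420803015974 0.1
[... 2044 characters left out ...]
516 -0.09923593957874677
281 [405 418] 14 [ 0.5473 -0.0909  0.1657] -0.08631907936059416 -0.09862151093193948
283 [405 418] 14 [ 0.5447 -0.0905  0.1652] -0.085815948561601 -0.0985454738044148
285 [405 418] 14 [ 0.5422 -0.0901  0.1653] -0.08528517266869957 -0.09778548988926666
287 [405 418] 14 [ 0.5397 -0.0898  0.1645] -0.08519588804256688 -0.0977261623975146
289 [405 418] 14 [ 0.5371 -0.0894  0.1643] -0.08474898368148347 -0.09731103715452652
291 [405 418] 14 [ 0.5345 -0.0889  0.1642] -0.08468656352813779 -0.09635207759922733
293 [405 418] 14 [ 0.532  -0.0885  0.1643] -0.08401230392443848 -0.09641843467130547
295 [406 415] 10 [ 0.53   -0.0885  0.1558] -0.08472081691633819 -0.09404812531332969
```

```bash
python3 - <<'E'
from h import *
im=cv2.imread('pics/side0.png')
cv2.imwrite('pics/side0z.png',cv2.resize(im[190:350,145:465],None,fx=2.5,fy=2.5,interpolation=cv2.INTER_CUBIC))
E
```

```text
(no output)
```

View pics/top0z.png

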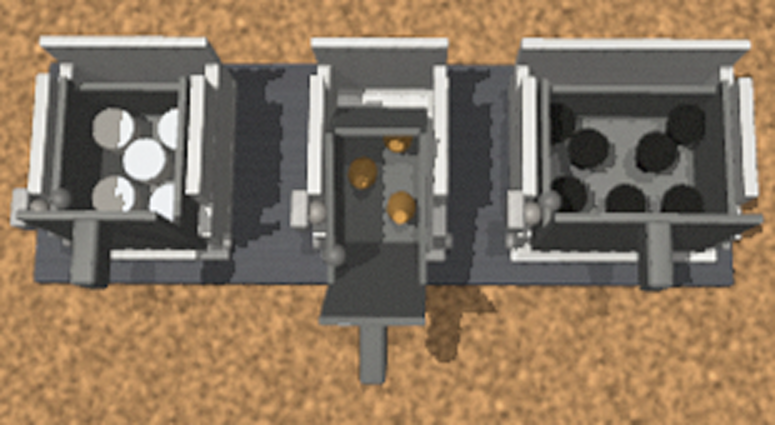

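View pics/side0z.png

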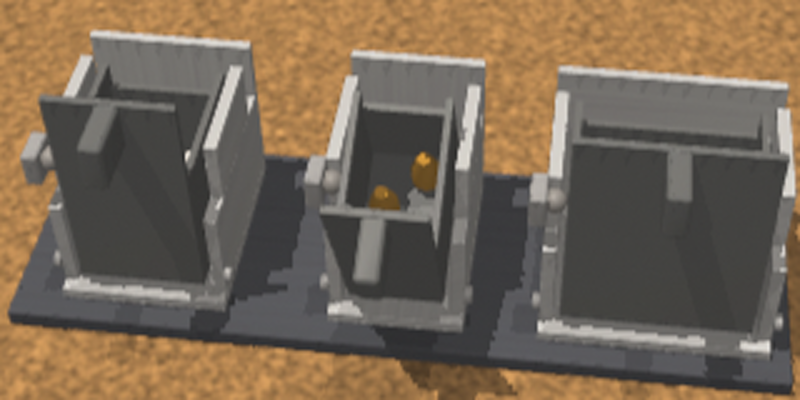

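```bash
python3 - <<'E'
from h import *
for n,boxes in dict(top=dict(med=(172,277,200,300),nar=(286,311,312,340),wide=(400,277,428,300)),side=dict(med=(174,228,196,262),nar=(284,274,302,304),wide=(408,246,424,275))).items():
    W=world(n,np.load(f'pics/{n}0.npy'))
    for nm,(a,b,c,d) in boxes.items():
        P=W[b:d,a:c].reshape(-1,3)
        m=(P[:,2]>.1625)&(P[:,2]<.175) if nm!='nar' else (P[:,2]>.138)&(P[:,2]<.165)
        P=P[m]
        if len(P)<5: print(n,nm,len(P));continue
        rect=cv2.minAreaRect((P[:,:2]*1000).astype(np.float32))
        print(n,nm,len(P),'rect ctr,size,ang',np.round(rect[0],1),np.round(rect[1],1),round(rect[2],1),'med z',np.median(P[:,2]), 'box',np.round(cv2.boxPoints(rect)).tolist())
    # base plate & rear lips: dark top view front face of wide bin upper rim
W=world('top',np.load('pics/top0.npy'))
P=W[240:300,340:470].reshape(-1,3); P=P[(P[:,2]>.165)&(P[:,2]<.172)]
x=np.array([.989,-.141]);y=np.array([.141,.989])
print('wide high: along x',np.percentile(P[:,:2]@x,[1,5,50,95,99]),'y',np.percentile(P[:,:2]@y,[1,50,99]))
E
```

```text
top med 191 rect ctr,size,ang [581.9 204.8] [14.1 21.1] 83.9 med z 0.16787388510140916 box [[571.0, 199.0], [592.0, 197.0], [593.0, 211.0], [572.0, 213.0]]
top nar 236 rect ctr,size,ang [515.2  63.3] [13.4 28.4] 82.0 med z 0.15022607917422964 box [[500.0, 59.0], [528.0, 55.0], [530.0, 68.0], [502.0, 72.0]]
top wide 195 rect ctr,size,ang [541.3 -91.5] [13.6 22.5] 80.6 med z 0.16818655079909064 box [[529.0, -96.0], [551.0, -100.0], [553.0, -87.0], [531.0, -83.0]]
side med 341 rect ctr,size,ang [590.4 209.2] [29.8 39.8] 76.2 med z 0.16864502942759102 box [[567.0, 199.0], [606.0, 190.0], [613.0, 219.0], [575.0, 228.0]]
side nar 416 rect ctr,size,ang [520.4  61.7] [42.5 21.4] 5.2 med z 0.15087737609578433 box [[498.0, 70.0], [500.0, 49.0], [543.0, 53.0], [541.0, 74.0]]
side wide 309 rect ctr,size,ang [547.3 -94. ] [19.6 41.4] 89.9 med z 0.16860055977285662 box [[527.0, -104.0], [568.0, -104.0], [568.0, -84.0], [527.0, -84.0]]
wide high: along x [0.5372 0.5407 0.5707 0.5749 0.5752] y [-0.0672 -0.0141  0.0388]
```

```bash
cat >> h.py <<'E'
from scipy.spatial.transform import Rotation as Ro
a=np.deg2rad(8.0)
B=np.array([[np.cos(a),-np.sin(a),0],[np.sin(a),np.cos(a),0],[0,0,1.]])  # rows bin x,y,z
def rel(goal,twist=0):
    """goal TCP in bin frame (m) -> tool-frame mm from measured pose"""
    s=r.get_state();R=Ro.from_quat(s['eef_rot']).as_matrix()
    p=B@s['tool_pos'];print('t',round(s['clock'],2),'tcp bin frame',p,'F bin',B@s['contact_force'],'open',round(s['opening'],3))
    print('tool axes in bin frame (cols)\n',B@R)
    print('shift tool mm',R.T@B.T@(np.array(goal)-p)*1000)
E
python3 - <<'E'
from h import *
rel([.45,.134,.404])
E
```

```text
t 0.1 tcp bin frame [ 0.3363 -0.5265  0.404 ] F bin [ 0.4815 -0.7295  0.0789] open 1.003
tool axes in bin frame (cols)
 [[-0.0009  0.5384 -0.8427]
 [ 0.0012 -0.8427 -0.5384]
 [-1.     -0.0016  0.0001]]
shift tool mm [   0.7587 -495.3663 -451.4273]
```

>>> carry_out:
  targets: "0 0 0 0 0.1137; 0 0 0 0 0.1137; 0 0 0 0 0.1137; 0 0 0 0 0.1137; 0 0 0 0 0.1137; 0 0 0 -38 0; 0 0 0 -38 0; 0 0 0 -38 0; 0 0 -40 0 0; 0 0 -40 0 0; 0 0 -40 0 0; 0 0 -40 0 0; 0 0 -40 0 0; 0 0 -40 0 0; 0 0 -40 0 0; 0 0 -40 0 0; 0 0 -40 0 0; 0 0 -40 0 0; 0 0 -40 0 0; 0 0 0 0 0"
  force: 10

```text
clock: 1.77
tool_pos: [0.4354, -0.14, 0.4045]
eef_rot: [-0.705, 0.042, 0.706, 0.046]
contact_force: [0.3, -0.5, 0.4]
opening: 0.003
```

```bash
python3 - <<'E'
from h import *
rel([.45,.134,.404])
E
```

```text
t 1.77 tcp bin frame [ 0.4506 -0.0781  0.4045] F bin [ 0.3789 -0.4347  0.3905] open 0.003
tool axes in bin frame (cols)
 [[-0.0012  0.0142 -0.9999]
 [ 0.0052 -0.9999 -0.0142]
 [-1.     -0.0052  0.0012]]
shift tool mm [   1.5519 -212.0525   -2.3814]
```

>>> carry_out:
  targets: "0 0 -36 0 0.012; 0 0 -36 0 0; 0 0 -36 0 0; 0 0 -36 0 0; 0 0 -36 0 0; 0 0 -32 0 0; 0 28 0 0 0; 0 28 0 0 0; 0 28 0 0 0; 0 28 0 0 0; 0 0 0 0 0; 0 0 0 0 0"

```text
clock: 2.77
tool_pos: [0.4653, 0.0608, 0.292]
eef_rot: [-0.704, 0.054, 0.706, 0.053]
contact_force: [0.3, 0.9, 0.4]
opening: 0.002
```

```bash
python3 - <<'E'
from h import *
rel([.45,.134,.293])
im,d=eyes.snapshot('side');cv2.imwrite('pics/s1.png',im)
E
```

```text
t 2.77 tcp bin frame [0.4523 0.125  0.292 ] F bin [0.1822 0.9519 0.4032] open 0.002
tool axes in bin frame (cols)
 [[-0.0033 -0.0121 -0.9999]
 [-0.0012 -0.9999  0.0121]
 [-1.      0.0013  0.0032]]
shift tool mm [-1.0479 -9.009   2.4288]
```

View pics/s1.png

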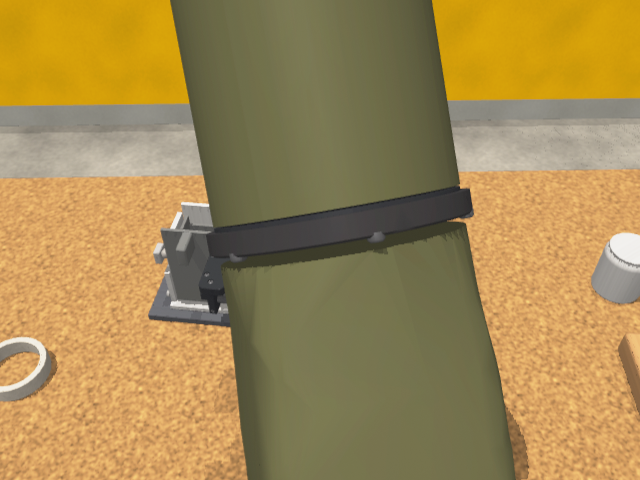

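The arm hides the bins in the side view (only the medium bin at about (190,250) is visible), so I'll use force and position feedback while pushing.

>>> carry_out:
  targets: "0 0 -9 0 0; 0 0 0 -6 0; 0 0 0 -6 0; 0 0 0 -6 0; 0 0 0 -6 0; 0 0 0 -6 0; 0 0 0 -6 0; 0 0 0 -6 0; 0 0 0 -6 0; 0 0 0 -6 0; 0 0 0 0 0"

```text
clock: 3.73
tool_pos: [0.5217, 0.0615, 0.2927]
eef_rot: [0.706, -0.054, -0.704, -0.054]
contact_force: [0.5, 0.1, 0.5]
opening: 0.004
```

```bash
python3 - <<'E'
from h import *
rel([.528,.134,.293])
im,d=eyes.snapshot('top');cv2.imwrite('pics/t2.png',im)
E
```

```text
t 3.73 tcp bin frame [0.508  0.1335 0.2927] F bin [0.4971 0.1562 0.4863] open 0.004
tool axes in bin frame (cols)
 [[ 0.0018 -0.0126 -0.9999]
 [ 0.0002 -0.9999  0.0126]
 [-1.     -0.0003 -0.0018]]
shift tool mm [ -0.2827  -0.734  -19.9517]
```

View pics/t2.png

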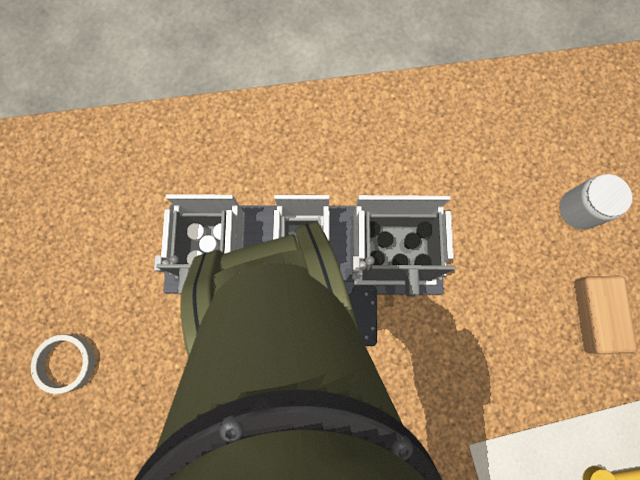

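The arm hides the narrow bin; the other two look unmoved. I'll keep pushing in small steps.

>>> carry_out:
  targets: "0 0 0 -4 0; 0 0 0 -4 0; 0 0 0 -4 0; 0 0 0 0 0"

```text
clock: 4.12
tool_pos: [0.5335, 0.0598, 0.2928]
eef_rot: [0.706, -0.054, -0.704, -0.054]
contact_force: [-0.5, -1.2, -0.0]
opening: 0.006
```

>>> carry_out:
  targets: "0 0 0 -3 0; 0 0 0 -3 0; 0 0 0 -2 0; 0 0 0 0 0"

```text
clock: 4.45
tool_pos: [0.54, 0.0588, 0.2926]
eef_rot: [-0.705, 0.054, 0.705, 0.054]
contact_force: [-2.2, 0.9, 0.4]
opening: 0.007
```

```bash
python3 - <<'E'
from h import *
rel([.528,.134,.293])
E
```

```text
t 4.45 tcp bin frame [0.5265 0.1334 0.2926] F bin [-2.2928  0.6124  0.3711] open 0.007
tool axes in bin frame (cols)
 [[-0.0012 -0.0119 -0.9999]
 [-0.0002 -0.9999  0.0119]
 [-1.      0.0002  0.0012]]
shift tool mm [-0.3936 -0.6311 -1.4465]
```

>>> carry_out:
  targets: "0 0 0 -2 0; 0 0 0 0 0; 0 0 0 0 0"

```text
clock: 4.7
tool_pos: [0.5406, 0.0587, 0.2925]
eef_rot: [-0.703, 0.053, 0.707, 0.053]
contact_force: [-4.6, 1.5, 3.5]
opening: 0.007
```

>>> carry_out:
  targets: "0 0 0 -2 0; 0 0 0 0 0; 0 0 0 0 0"

```text
clock: 4.95
tool_pos: [0.5412, 0.0587, 0.2924]
eef_rot: [-0.702, 0.053, 0.708, 0.053]
contact_force: [-8.9, 1.7, 6.9]
opening: 0.006
```

>>> carry_out:
  targets: "0 0 0 -2 0; 0 0 0 0 0; 0 0 0 0 0"

```text
clock: 5.2
tool_pos: [0.5418, 0.0587, 0.2923]
eef_rot: [-0.701, 0.053, 0.71, 0.053]
contact_force: [-12.9, 2.0, 10.3]
opening: 0.003
```

```bash
python3 - <<'E'
from h import *
rel([.528,.134,.293])
E
```

```text
t 5.2 tcp bin frame [0.5283 0.1335 0.2923] F bin [-13.062    0.1595  10.2887] open 0.003
tool axes in bin frame (cols)
 [[-0.0125 -0.0105 -0.9999]
 [-0.0016 -0.9999  0.0105]
 [-0.9999  0.0018  0.0125]]
shift tool mm [-0.6962 -0.5013  0.3463]
```

Firm stop at TCP X=0.528, as predicted for a shut bin. Now I back off, raise and look.

>>> carry_out:
  targets: "0 0 0 6 0; 0 0 0 15 0; 0 0 0 25 0; 0 -28 0 0 0; 0 -28 0 0 0; 0 -28 0 0 0; 0.6 -28 0 0 0; 1 0 30 0 0; 1 0 30 0 0; 1 0 30 0 0; 1 0 30 0 0; 1 0 28 0 0; 1 0 0 0 0; 1 0 0 0 0"

```text
clock: 6.37
tool_pos: [0.4782, -0.0834, 0.4049]
eef_rot: [0.705, -0.055, -0.704, -0.055]
contact_force: [-0.1, 1.1, 1.2]
opening: 0.587
```

```bash
python3 - <<'E'
from h import *
rel([.548,-.0155,.300])
im,d=eyes.snapshot('top');cv2.imwrite('pics/t3.png',im);np.save('pics/t3.npy',d)
im,d=eyes.snapshot('side');cv2.imwrite('pics/s3.png',im);np.save('pics/s3.npy',d)
E
```

```text
t 6.37 tcp bin frame [ 0.4852 -0.016   0.4049] F bin [-0.2213  1.058   1.2257] open 0.587
tool axes in bin frame (cols)
 [[ 0.0016 -0.0165 -0.9999]
 [-0.0008 -0.9999  0.0165]
 [-1.      0.0008 -0.0016]]
shift tool mm [105.0257  -1.6545 -62.6521]
```

View pics/t3.png

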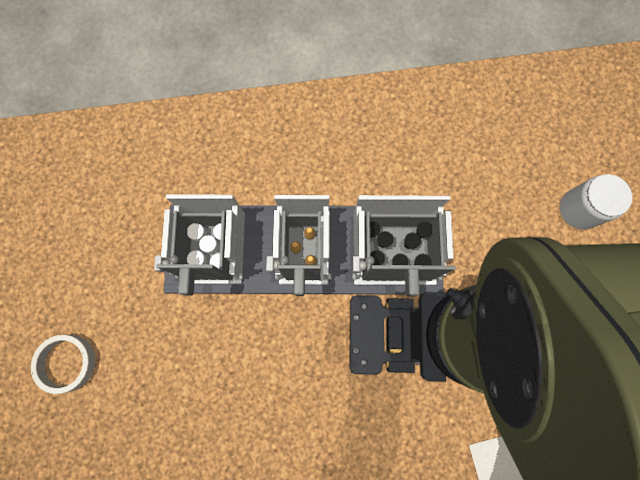

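View pics/s3.png

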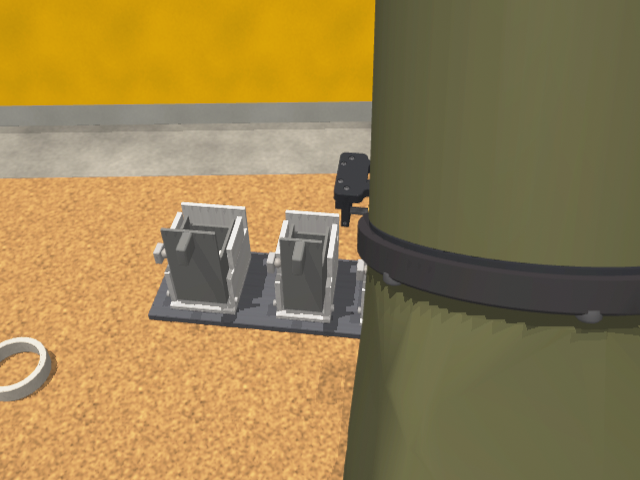

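Narrow bin's tab is now at (298,283), level with the shut medium tab (186,281): shut. Next I grip the wide tab.

>>> carry_out:
  targets: "1 0 0 -32 0; 1 0 -1.5 -31 -0.016; 1 0 0 0 0; 1 25 0 0 0; 1 25 0 0 0; 1 25 0 0 0; 1 20 0 0 0; 1 9 0 0 0; 1 0 0 0 0; 1 0 0 0 0"

```text
clock: 7.3
tool_pos: [0.5411, -0.0887, 0.3009]
eef_rot: [0.706, -0.047, -0.705, -0.048]
contact_force: [0.5, -0.1, 0.4]
opening: 0.999
```

```bash
python3 - <<'E'
from h import *
rel([.548,-.0155,.300])
im,d=eyes.snapshot('top');cv2.imwrite('pics/t4.png',im)
E
```

```text
t 7.3 tcp bin frame [ 0.5481 -0.0125  0.3009] F bin [ 0.5543 -0.0342  0.4389] open 0.999
tool axes in bin frame (cols)
 [[ 0.0001  0.0054 -1.    ]
 [ 0.0003 -1.     -0.0054]
 [-1.     -0.0003 -0.0001]]
shift tool mm [0.9303 2.9837 0.1612]
```

View pics/t4.png

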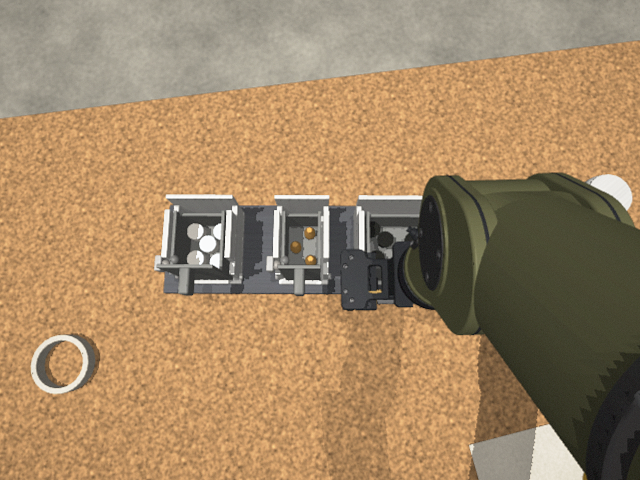

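Gripper is over the wide tab with no contact. I'll centre it by 3 mm and close.

>>> carry_out:
  targets: "1 0 3 0 0; 0 0 0 0 0; 0 0 0 0 0; 0 0 0 0 0; 0 0 0 0 0; 0 0 0 0 0; 0 0 0 0 0; 0 0 0 0 0; 0 0 0 0 0; 0 0 0 0 0"
  force: 20

```text
clock: 8.18
tool_pos: [0.5403, -0.0925, 0.3007]
eef_rot: [-0.705, 0.048, 0.705, 0.048]
contact_force: [-0.4, 0.5, 0.8]
opening: 0.342
```

```bash
python3 - <<'E'
from h import *
rel([.548,-.0155,.300])
c=lambda t:np.array([23*np.cos(t)+118*np.sin(t),118*np.cos(t)-23*np.sin(t)])
p=c(0)
for t in np.arange(.04,.561,.04):
    n=c(t);print(round(t,2),'fwd %.1f down %.1f'%(n[0]-p[0],p[1]-n[1]),'cum',n-c(0));p=n
E
```

```text
t 8.18 tcp bin frame [ 0.548  -0.0164  0.3007] F bin [-0.4775  0.4261  0.8455] open 0.342
tool axes in bin frame (cols)
 [[-0.      0.004  -1.    ]
 [-0.0001 -1.     -0.004 ]
 [-1.      0.0001  0.    ]]
shift tool mm [ 0.6705 -0.8917 -0.0414]
0.04 fwd 4.7 down 1.0 cum [ 4.7003 -1.0141]
0.08 fwd 4.7 down 1.2 cum [ 9.3564 -2.2154]
0.12 fwd 4.6 down 1.4 cum [13.9606 -3.602 ]
0.16 fwd 4.5 down 1.6 cum [18.5058 -5.1715]
0.2 fwd 4.5 down 1.8 cum [22.9845 -6.9215]
0.24 fwd 4.4 down 1.9 cum [27.3897 -8.8493]
0.28 fwd 4.3 down 2.1 cum [ 31.7142 -10.9516]
0.32 fwd 4.2 down 2.3 cum [ 35.9513 -13.2253]
0.36 fwd 4.1 down 2.4 cum [ 40.094  -15.6665]
0.4 fwd 4.0 down 2.6 cum [ 44.1358 -18.2714]
0.44 fwd 3.9 down 2.8 cum [ 48.0701 -21.0359]
0.48 fwd 3.8 down 2.9 cum [ 51.8908 -23.9555]
0.52 fwd 3.7 down 3.1 cum [ 55.5917 -27.0256]
0.56 fwd 3.6 down 3.2 cum [ 59.1668 -30.2412]
```

>>> carry_out:
  targets: "0 0 0 0 0; 0 0 0 0 0; 0 0 0 0 0; 0 0 0 0 0; 0 0 0 0 0; 0 0 0 0 0"

```text
clock: 8.68
tool_pos: [0.5403, -0.093, 0.3007]
eef_rot: [-0.705, 0.048, 0.705, 0.048]
contact_force: [-0.0, -1.9, -0.9]
opening: 0.155
```

>>> carry_out:
  targets: "0 1 0 4.7 0; 0 1.2 0 4.7 0; 0 1.4 0 4.6 0; 0 1.6 0 4.5 0; 0 1.8 0 4.5 0; 0 0 0 0 0"

```text
clock: 9.18
tool_pos: [0.517, -0.0897, 0.2936]
eef_rot: [0.706, -0.048, -0.705, -0.048]
contact_force: [1.6, -4.7, 0.2]
opening: 0.159
```

>>> carry_out:
  targets: "0 1.9 0 4.4 0; 0 2.1 0 4.3 0; 0 2.3 0 4.2 0; 0 2.4 0 4.1 0; 0 2.6 0 4 0; 0 0 0 0 0"

```text
clock: 9.68
tool_pos: [0.496, -0.0868, 0.2818]
eef_rot: [-0.705, 0.048, 0.706, 0.048]
contact_force: [3.0, -5.0, -2.7]
opening: 0.156
```

>>> carry_out:
  targets: "0 2.8 0 3.9 0; 0 2.9 0 3.8 0; 0 0 0 0 0; 0 0 0 0 0"

```text
clock: 10.02
tool_pos: [0.4887, -0.0858, 0.2762]
eef_rot: [-0.705, 0.048, 0.706, 0.048]
contact_force: [2.0, -4.7, -0.4]
opening: 0.158
```

```bash
python3 - <<'E'
from h import *
rel([.548-.052,-.0155,.3007-.024])
im,d=eyes.snapshot('top');cv2.imwrite('pics/t5.png',im)
E
```

```text
t 10.02 tcp bin frame [ 0.4959 -0.0169  0.2762] F bin [ 2.6782 -4.3557 -0.3689] open 0.158
tool axes in bin frame (cols)
 [[-0.0003  0.0034 -1.    ]
 [-0.0005 -1.     -0.0034]
 [-1.      0.0005  0.0003]]
shift tool mm [-0.4868 -1.4064 -0.1177]
```

View pics/t5.png

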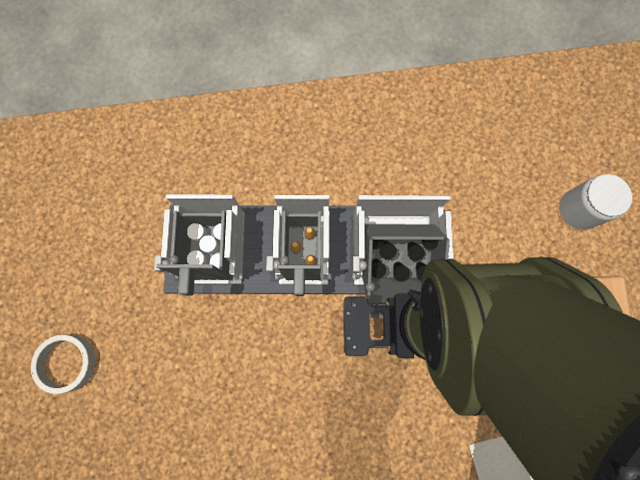

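The wide bin has tipped to about 0.48 (back rim showing at (398,220)) and the others are unmoved. I'll continue to the stop in small steps.

>>> carry_out:
  targets: "0 1.6 0 1.9 0; 0 0 0 0 0; 0 0 0 0 0"

```text
clock: 10.32
tool_pos: [0.4871, -0.0856, 0.2751]
eef_rot: [0.706, -0.048, -0.705, -0.048]
contact_force: [2.0, -5.7, 2.1]
opening: 0.156
```

>>> carry_out:
  targets: "0 1.5 0 1.8 0; 0 0 0 0 0; 0 0 0 0 0"

```text
clock: 10.57
tool_pos: [0.4857, -0.0854, 0.2741]
eef_rot: [0.706, -0.048, -0.705, -0.048]
contact_force: [0.5, -5.0, 6.8]
opening: 0.156
```

>>> carry_out:
  targets: "0 0.8 0 1 0; 0 0 0 0 0; 0 0 0 0 0"

```text
clock: 10.82
tool_pos: [0.4853, -0.0853, 0.274]
eef_rot: [0.707, -0.048, -0.704, -0.048]
contact_force: [1.4, -4.1, 12.6]
opening: 0.163
```

>>> carry_out:
  targets: "0.7 -0.5 0 -0.5 0; 0.7 0 0 0 0; 0.7 0 0 0 0; 0.7 0 0 0 0; 0.7 0 0 0 0; 0.7 0 0 0 0; 0.7 0 0 0 0; 0.7 0 0 8 0; 0.7 0 0 16 0; 0.7 0 0 20 0; 0.7 0 0 0 0"

```text
clock: 11.73
tool_pos: [0.4369, -0.0787, 0.2732]
eef_rot: [-0.703, 0.048, 0.708, 0.048]
contact_force: [-0.5, 0.1, 0.2]
opening: 0.695
```

>>> carry_out:
  targets: "0.7 -20 0 0 0; 0.7 -30 0 0 0; 0.7 -30 0 0 0; 0.7 -30 0 0 0; 0.7 -20 0 0 0; 0.7 0 35 0 0; 0.7 0 35 0 0; 0.7 0 35 0 0; 0.7 0 35 0 0; 0.7 0 35 0 0; 0.7 0 35 0 0; 0.7 0 35 0 0; 0.7 0 35 0 0; 0.7 0 35 0 0; 0.7 0 35 0 0; 0.7 0 0 0 0; 0.7 0 0 0 0"

```text
clock: 13.15
tool_pos: [0.3928, -0.4279, 0.4031]
eef_rot: [-0.705, 0.05, 0.705, 0.049]
contact_force: [0.8, 0.8, -0.1]
opening: 0.699
```

```bash
python3 - <<'E'
from h import *
print(r.get_state()['clock'],r.get_state()['tool_pos'],r.get_state()['contact_force'])
im,d=eyes.snapshot('top');cv2.imwrite('pics/t6.png',im)
W=world('top',d)
for nm,(a,b,c,e) in dict(med=(172,277,200,300),nar=(284,277,314,302),wide=(395,300,430,350)).items():
    P=W[b:e,a:c].reshape(-1,3); P=P[(P[:,2]>.1625)&(P[:,2]<.175)] if nm!='wide' else P[(P[:,2]>.12)&(P[:,2]<.16)]
    Q=P@B.T
    print(nm,len(P),'X 2%',np.percentile(Q[:,0],[2,50]),'Y',Q[:,1].mean(),'z',np.median(Q[:,2]),'nose z',Q[Q[:,0]<np.percentile(Q[:,0],8),2].mean())
im,d=eyes.snapshot('side');cv2.imwrite('pics/s6.png',im)
for t in(.44,.48,.5,.52):print(t,'nose top X',.571-(.034*np.cos(t)+.134*np.sin(t)),'z',.034+.134*np.cos(t)-.034*np.sin(t))
E
```

```text
13.15 [ 0.3928 -0.4279  0.4031] [ 0.8486  0.7629 -0.0944]
med 193 X 2% [0.5373 0.5475] Y 0.282897876070634 z 0.16794652926776815 nose z 0.16743032791364446
nar 192 X 2% [0.5369 0.5483] Y 0.13416586021420776 z 0.16799070161653124 nose z 0.16691254333014457
wide 850 X 2% [0.4788 0.51  ] Y -0.017141342403709053 z 0.1413071787406413 nose z 0.1362158327875178
0.44 nose top X 0.4831625551316773 z 0.14075478105923112
0.48 nose top X 0.4789637631029456 z 0.1371568276840137
0.5 nose top X 0.4769191707227641 z 0.13529559498076707
0.52 nose top X 0.47491220941989915 z 0.13339384539011806
```

View pics/t6.png

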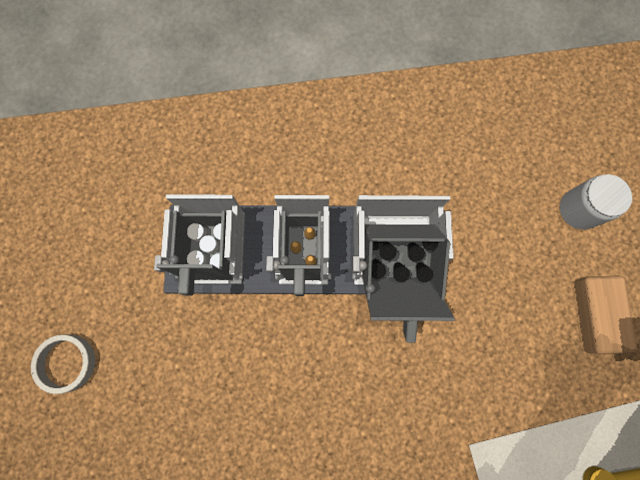

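View pics/s6.png

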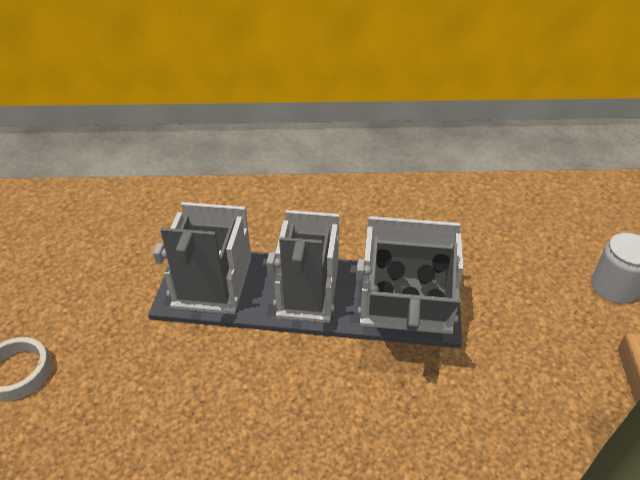

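```bash
python3 - <<'E'
from h import *
im,d=eyes.snapshot('top');W=world('top',d)
for nm,(a,b,c,e) in dict(med=(181,280,191,290),nar=(295,280,303,290),wide=(408,322,414,336)).items():
    Q=W[b:e,a:c].reshape(-1,3)@B.T
    Q=Q[Q[:,2]>.12]
    k=np.polyfit(Q[:,0],Q[:,2],1); print(nm,len(Q),'tab-top slope angle',np.arctan(k[0]))
Q=W[270:312,376:440].reshape(-1,3)@B.T
P=W[322:345,400:420].reshape(-1,3)@B.T;P=P[P[:,2]>.12]
print('wide nose X',np.sort(P[:,0])[:8])
E
```

```text
med 100 tab-top slope angle -0.021749004178843352
nar 80 tab-top slope angle -0.011365618994350906
wide 84 tab-top slope angle 0.529844920725338
wide nose X [0.4761 0.4761 0.4761 0.4762 0.4762 0.4762 0.4774 0.4775]
```

Narrow and medium tabs are level (shut), and the wide tab slopes about 0.51 to 0.53 (at its stop). Handing in.

```bash
python3 - <<'E'
from plant import r
print(r.finish_job())
E
```

```text
the job is handed in; nothing more can be done
None
```

The narrowest bin is pushed shut and the widest bin is standing open at about its stop. I closed the narrow one first, as asked, and handed the job in about 13 s into the 48 s limit.

- **Narrow bin:** I pushed its tab with the closed fingers until it met a firm stop at about 13 N. In the last picture its tab lines up with the shut medium bin's to within 0.4 mm, and its tab top is level (-0.01 rad). I had no direct sign of the click, so I judged it from the stop and the picture.
- **Wide bin:** I gripped the tab, pulled it along its arc until the force rose at about 0.515 rad, then released it and moved away.
- **Medium bin:** I never touched it. Its tab is where it was and level (-0.02 rad).

**Disagreement in the checks:** estimates of the wide bin's tilt did not fully agree. The tab slope gave 0.53 rad, the nose position 0.48 to 0.51, and the arm position 0.515. All are at or near the 0.52 stop. At hand-in the robot was clear of everything, with under about 1 N measured at the wrist.

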